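Reset the peak pointer of the gelato counter's thermometer

ROBOT

A 7-joint arm with a two-finger parallel gripper is mounted at the origin on the work surface. World frame = base frame: x ahead of the robot, y to its left, z up, the work surface at z = 0. Lengths are in m, angles in rad, forces in N, time in s.
With the tool pointing down it reaches from about 0.4 to 0.85 m from the base axis. Payload 4.5 kg.
Tool frame: the origin (TCP) lies at the very end of the fingers, on their centre line; the grasp point (between the pads) lies 19 mm behind it; z points along the fingers, y is the line along which they close (so a half turn about z gives the same grasp; the last joint's range is limited). The gripper opens to 88 mm and grips with 3 to 60 N. Pads are 18 mm wide; open, the fingers measure 123 mm over their backs; the gripper's body (75 mm by 187 mm) begins 45 mm behind the grasp point.
Start: joints at [1.18, 0.689, -0.195, 1.565, 0.157, 0.902, -0.215], TCP at [0.258, -0.569, 0.239] pointing down, gripper open.
Joint ranges: [-3.01, 3.01], [-0.46, 2.08], [-1.47, 1.51], [0.13, 2.56], [-1, 4.14], [0.04, 2.09], [-2.66, 2.66]. Speed limits (rad/s): [2.57, 2.57, 3.14, 3.14, 3.14, 3.14, 3.14].

INTERFACE

Orientations are given as a unit quaternion [x, y, z, w].
In Python, from plant import r gives the robot as it stands. The module is installed in compiled form; this text tells all that it offers.
- The arm moves only by the tool step_arm, never from a script. Its argument "increments" is a list of rows, each a list of 2 entries, a list of its own where there are three numbers: the shift along the world's x, y, z in cm, then the turn, a rotation vector about the world's x, y, z in degrees. A call has exactly 10 rows; each row shifts and turns the commanded pose from where the row before left it; what a row does not reach is not made up. A row lasts 1/10 s, in which the tool goes at most 50 mm and 8.59 degrees, less where a joint would pass 70% of its speed; a pose out of reach is approached as far as the arm can. A call is refused whole if a number of a shift passes 5 or a number of a turn 8.59, either way. A call with a gripper value outside its range is refused whole. "fingers" is the opening, from 0 (shut) to 1 (fully open), set as the call begins (left out, the last holds). The fingers move at their own pace and stop on an object; "grip_force" is the grip in N (left out, the last holds). Time passes only in rows, so rows that do not move let the fingers close, or fill a call up. It gives the time, the measured TCP pose, the force, the opening and the grip force at its end, in the units of the state.
- r.get_state(): the state, without advancing time (a new reading comes with each control period).
- r.snapshot(name): name is "scene" or "top" or "wrist"; returns (picture, depth): 420x560x3 uint8, red, green, blue; 420x560 float32, m along the optical axis (not along the pixel's ray), 0 where there is no reading.
- r.calibration(name): a dict with "fov_y" (degrees; the focal length in pixels is half the picture's height over the tangent of half this angle, whatever the lens; pixels are square), "cx", "cy" (the principal point, pixels), "R" (3x3) and "t" (3): a world point X has camera coordinates R X + t. Camera axes: x right, y down, z forward; pixel columns grow to the right and rows downward; lengths in m; the calibration is good to about 2 mm. A picture is of the moment at which its call begins: read the wrist's pose just before it. calibration takes no time and is no camera call; for the wrist camera it gives the pose at the moment of the call.
- r.finish_job(): hands the job in; it is judged then, once.
The state is a dict: "clock": time; "q": joint angles; "qd": joint speeds; "joint_torque": joint torques, N m; "tool_pos": TCP position; "eef_rot": TCP orientation; "contact_force": force on the tool from outside, world axes, zero at the start; "moment": the same for the moment, N m; "opening": opening from 0.0 (shut) to 1.0 (fully open); "finger_force": force on a finger pad.
Only numpy, scipy, OpenCV 4.12 (cv2) and the standard library are available. Lean on these libraries where they do the work, as an engineer would, in place of code of your own. Each camera call takes 0.05 s, during which the arm holds its last target. There are 200 camera calls.

TASK

Start the shift at the gelato counter: first raise the clear splash visor of the peak thermometer (it has an orange bar for that) and set it at 60 degrees above level, at the green mark, where it must stay by itself when you let go. Then reach in under it and turn the black reset knob anticlockwise, back until the red peak pointer is fully home at its zero stop. Leave the visor at its mark, and do not disturb the bottle, cup, jar and spade standing about.

Things in the scene. Friction and masses are not known exactly. Their poses are not given: they have to be found in the camera images.
- console: Peak thermometer, fixed to the counter: white housing 200 x 220 x 34 mm on a steel stand, its face sloping 32 degrees from level, low edge (30 mm high) towards its own -x (its front), high edge (136 mm) at +x. Origin under its centre on the counter (z = 0), z up; its footprint reaches 95 mm to each side in x and 110 mm in y. Its heading varies. Two hinge brackets, at y = +107 and -107 mm, rise 45 mm above the face at the high edge.
- dial_centre (a point): Centre of the white dial (128 mm across) on the sloping face, on the knob's axis; axes as console.
- knob_grip (a point): Point on the axis of the black reset knob, 30 mm above the face, where to grip it. z points out of the face along the knob's axis (32 degrees from vertical, leaning to the console's front); x points along the grip bar and the red pointer, towards the pointer's tip (it turns with the knob). The grip bar is 46 mm long (x), 14 mm thick (y) and stands from 12 to 44 mm above the face, on a hub of 24 mm diameter; the pointer lies flat on the dial, under 9 mm above the face.
- peak_knob (a joint): Turn of the knob and pointer, rad: 0 at the zero stop (a black pin at half past seven on the dial, seen from the front), growing clockwise seen from outside, up to 3.6. Firm rubbing friction of 0.06 N m; it stays where it is left, and it stops hard at 0.
- visor_hinge (a point): Middle of the visor's hinge line, which runs along the console's y; at the rear of the console, 168 mm above the counter. Axes as console.
- visor_bar (a point): Middle of the visor's orange bar: round, 12 mm diameter, 114 mm long along the console's y, 172 mm from the hinge line. Two thin arms (8 mm) at y = +55 and -55 mm carry it, its middle 50 mm clear of the visor's front edge. Axes are the visor's: -x from the hinge to the bar, z its upper side.
- visor (a joint): Visor elevation, rad: 0 level (reaching from the hinge to the console's front), positive with the bar raised, -0.5 to 1.45. Clear pane 200 mm wide reaching 122 mm from the hinge. The green mark, on the rim of a round plate at the hinge's +y end, is at 1.047 (60 degrees). Stiff hinge (0.38 N m, about 2 to 3 N at the bar) that holds at any angle.
- bottle_mid (a point): Middle of a loose amber sauce bottle, 58 mm diameter, 185 mm high, half-way up; bystander.
- cup_mid (a point): Middle of a loose white gelato cup, 90 mm across the rim, 70 mm high, half-way up; bystander.
- jar_mid (a point): Middle of a loose green topping jar, 68 mm diameter, 105 mm high, half-way up; bystander.
- spade: Loose gelato spade 220 mm long lying flat on the counter, along its own x, handle to -x; bystander.

How it is judged:
On the way, in this order (a step that is already met when the one before it is completed fails the run):
1. the visor stands at 60 degrees (within 5 degrees) by itself, let go, before the knob has been brought home (value of joint visor between 0.96 and 1.134 rad and contact force between the fingers and visor below 0.1 N and value of joint peak_knob above 0.3 rad), for 0.3 s.
2. the knob is turned back to the zero stop (within 3.5 degrees), the visor still at its mark (value of joint peak_knob below 0.06 rad and value of joint visor between 0.96 and 1.134 rad), for 0.2 s.
At the end, for the whole second after the job is handed in: The red pointer is at its zero stop (within 0.06 rad), the visor rests at 60 degrees above level (within 5 degrees) and holds there still, and the bottle, cup and jar are within 20 mm, the spade within 30 mm, of where they stood (all of step 2 and velocity of joint visor between -0.03 and 0.03 rad/s and distance of each of bottle_mid, cup_mid, jar_mid from where it was at the start of the episode below 0.02 m and distance of spade from where it was at the start of the episode below 0.03 m); the robot touches nothing.
It fails at once if the bottle, cup or jar is pushed more than 20 mm or tipped, or the spade is pushed more than 30 mm (distance of any of bottle_mid, cup_mid, jar_mid from where it was at the start of the episode above 0.02 m or distance of spade from where it was at the start of the episode above 0.03 m).
It also fails if it takes over 67 s, if anything falls off the work surface, if the arm or the gripper's body presses on something with over 40 N, if the wrist force passes 120 N, or if a joint passes its speed limit or range.

## Working session

There is one attempt and no reset: what is moved stays moved. The work goes in short steps, Python scripts to look and compute and a tool call to move; the robot and the scene stay as the last step left them, time stands still between calls to the robot, and variables do not carry over. Pictures are saved under pics/ and viewed, at most 10 in all, crops included, and the job is handed in when it is done.

Besides the shell and the picture viewer there is one more tool, called after "Emit:" by a JSON object that holds its "api" and its "payload". step_arm: Moves the arm, as the interface text tells. Its arguments: {"type":"object","properties":{"increments":{"type":"array","items":{"type":"array"}},"fingers":{"type":"number"},"grip_force":{"type":"number"}},"required":["increments"]}

```bash
mkdir -p pics; python3 - <<'E'
from plant import r
import cv2,numpy as np
for n in("scene","top"):
    p,d=r.snapshot(n); c=r.calibration(n)
    np.savez(f"pics/{n}.npz",p=p,d=d,R=c["R"],t=c["t"],k=[c["fov_y"],c["cx"],c["cy"]])
    cv2.imwrite(f"pics/{n}.png",p[:,:,::-1]); print(n,c, (d>0).mean())
print(r.get_state())
E
```

```text
scene {'fov_y': 44.881196296038624, 'cx': 273.1188094544548, 'cy': 207.90106363202594, 'R': array([[-0.61669802,  0.78719849,  0.00144229],
       [ 0.59396395,  0.46651727, -0.65541473],
       [-0.51661434, -0.4033363 , -0.7552678 ]]), 't': array([ 0.27171943, -0.2572873 ,  1.39984752])} 0.9959481292517007
top {'fov_y': 48.98813001884488, 'cx': 283.9201522903012, 'cy': 215.49746676175081, 'R': array([[ 0.01793195, -0.99983496, -0.00291622],
       [-0.98239747, -0.01707665, -0.1860204 ],
       [ 0.1859399 ,  0.00620059, -0.98254155]]), 't': array([0.03585213, 0.53208771, 0.87349663])} 0.9959268707482993
{'clock': 0.1, 'q': array([ 1.17981284,  0.68988137, -0.19453104,  1.56619227,  0.15730602,
        0.90250262, -0.21511236]), 'qd': array([-5.07136618e-04,  5.92889664e-06, -1.25535479e-04, -1.63335294e-03,
       -9.73662341e-04,  2.52481617e-04, -1.83364476e-03]), 'joint_torque': array([-3.36958292e-03, -5.28504968e+01, -1.27127822e+00, -1.53838384e+01,
       -5.25069726e-02,  2.01526513e-03,  2.37943698e-05]), 'tool_pos': array([ 0.25731873, -0.56897622,  0.23801494]), 'eef_rot': array([ 9.77521818e-01,  2.10832783e-01, -2.23285478e-04, -7.63970548e-04]), 'contact_force': array([-0.26578264,  0.34865404,  1.03117692]), 'moment': array([-0.0071065 , -0.04078485,  0.01908617]), 'finger_force': 0.0, 'opening': 0.9937513925671441}
```

View pics/scene.png

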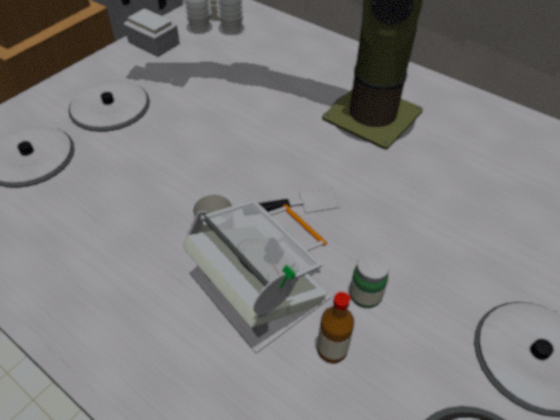

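View pics/top.png

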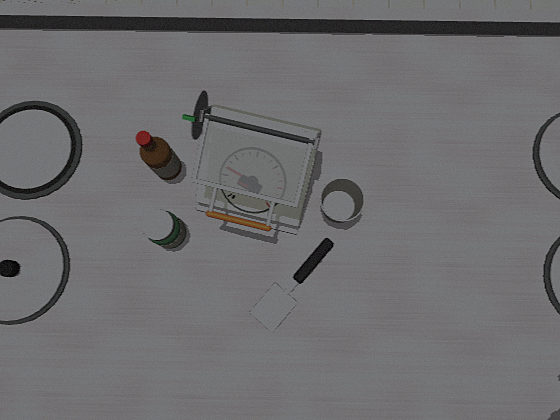

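The console sits mid-table with its front facing the robot. In the top view the orange bar runs (208,213)-(270,228), the green mark is at (188,118) and the knob about (250,183). The bottle is at (160,160), the jar at (170,230), the cup at (342,203) and the spade spans (272,305)-(320,255).

```bash
cat > h.py <<'E'
import cv2,numpy as np
def load(n):
    z=np.load(f"pics/{n}.npz"); return z["p"],z["d"],z["R"],z["t"],z["k"]
def pts(n,u,v,d=None):
    p,D,R,t,k=load(n); f=210/np.tan(np.radians(k[0]/2)); u=np.atleast_1d(u);v=np.atleast_1d(v)
    d=D[v.astype(int),u.astype(int)] if d is None else d
    X=np.stack([(u-k[1])/f*d,(v-k[2])/f*d,d],1); return (X-t)@R
def plane(n,u,v,z):
    a=pts(n,u,v,np.array([.5])*np.ones(np.size(u)));b=pts(n,u,v,np.ones(np.size(u)))
    s=(z-a[:,2])/(b[:,2]-a[:,2]); return a+s[:,None]*(b-a)
E
python3 - <<'E'
from h import *
np.set_printoptions(precision=4,suppress=True)
for n in("scene","top"):
    p=load(n)[0]; hsv=cv2.cvtColor(p,cv2.COLOR_RGB2HSV)
    m=(cv2.inRange(hsv,(8,170,110),(18,255,255))>0)
    k,l,s,c=cv2.connectedComponentsWithStats(m.astype('uint8'))
    for i in range(1,k):
        if s[i,4]>60:
            v,u=np.where(l==i);X=pts(n,u,v);print(n,"orange",s[i],X.mean(0),X.min(0),X.max(0))
            if n=='top' or s[i,0]>100:
                _,S,V=np.linalg.svd(X-X.mean(0),full_matrices=False);print(V[0],S)
    for nm,lo,hi in(("green",(45,100,60),(75,255,255)),("red",(0,170,80),(4,255,255))):
        k,l,s,c=cv2.connectedComponentsWithStats(cv2.inRange(hsv,lo,hi))
        for i in range(1,k):
            if s[i,4]>8: 
                v,u=np.where(l==i);print(n,nm,s[i],np.median(pts(n,u,v),0))
print(plane("top",[188,250,342,160,170,272,320,333,305,300],[118,183,203,160,230,305,255,238,125,235],0.05))
print("depth pts",pts("top",[208,270,250,321,298,197,342,175,160,296,330],[213,228,183,130,233,208,186,170,160,280,240]))
E
```

```text
scene orange [284 205  42  39 149] [0.5201 0.1357 0.129 ] [0.4946 0.0732 0.1142] [1.0436 0.4707 0.8882]
[0.5327 0.3727 0.7598] [1.4097 0.3483 0.0276]
scene green [279 266  16  22 140] [0.6742 0.21   0.2112]
scene green [354 270  32  21 220] [0.5277 0.2971 0.0787]
scene red [334 293  17  16 191] [0.6477 0.3    0.185 ]
top orange [207 211  63  19 193] [0.5083 0.1304 0.1185] [0.4922 0.0719 0.1129] [0.5246 0.1879 0.1213]
[-0.2266 -0.974  -0.0016] [0.4813 0.0437 0.0202]
top green [183 115  12   7  51] [0.6665 0.2095 0.216 ]
top red [136 131  14  14 122] [0.6422 0.2968 0.1846]
[[ 0.7351  0.2492  0.05  ]
 [ 0.5973  0.1153  0.05  ]
 [ 0.559  -0.0712  0.05  ]
 [ 0.6428  0.3016  0.05  ]
 [ 0.498   0.2717  0.05  ]
 [ 0.355   0.0651  0.05  ]
 [ 0.4534 -0.0273  0.05  ]
 [ 0.4876 -0.053   0.05  ]
 [ 0.7237  0.0048  0.05  ]
 [ 0.4925  0.0126  0.05  ]]
depth pts [[ 0.5206  0.1857  0.1187]
 [ 0.4946  0.0701  0.1178]
 [ 0.5744  0.108   0.1376]
 [ 0.7322 -0.0321  0.0016]
 [ 0.504   0.0153 -0.0004]
 [ 0.5529  0.2294  0.0044]
 [ 0.5998 -0.074   0.0285]
 [ 0.6256  0.2725  0.0379]
 [ 0.6212  0.2815  0.1194]
 [ 0.4054  0.0186  0.015 ]
 [ 0.4889 -0.0507  0.0108]]
```

```bash
python3 - <<'E'
from h import *
p=load("top")[0][80:340,130:370]; cv2.imwrite("pics/c.png",cv2.convertScaleAbs(cv2.resize(p[:170,:,::-1],None,fx=3.3,fy=3.3,interpolation=2),alpha=1.7))
E
```

```text
(no output)
```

View pics/c.png

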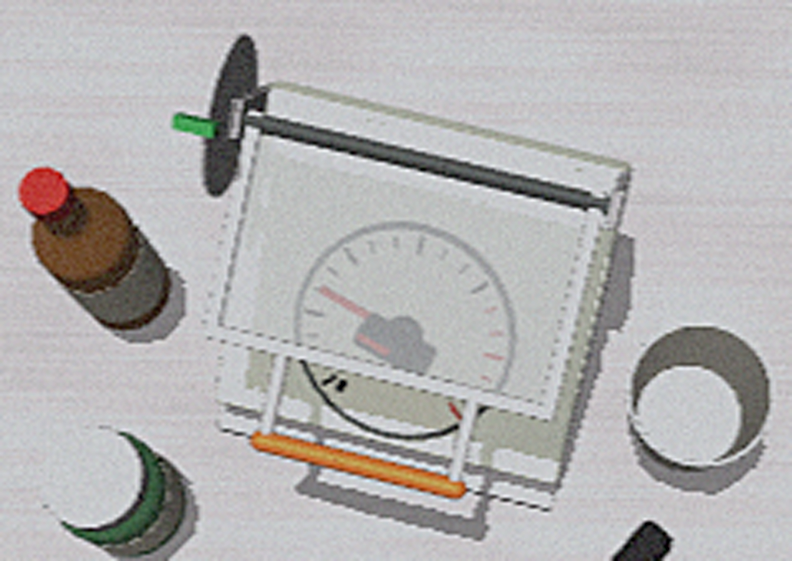

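The close-up shows the bar, the pane and the pointer at about 9:40, so roughly 65-70° from the stop. I'll grasp the bar with the tool pointing down and the fingers closing along console x, whose heading is about -13°.

Emit:
{"api": "step_arm", "payload": {"increments": [[[2,4,0],[0,0,5.26]],[[2,4,0],[0,0,5.26]],[[2,4,0],[0,0,5.26]],[[2,4,0],[0,0,5.26]],[[2,4,0],[0,0,5.26]],[[2,4,0],[0,0,5.26]],[[2,4,0],[0,0,5.26]],[[2,4,0],[0,0,5.26]],[[2,4,0],[0,0,5.26]],[[2,4,0],[0,0,5.26]]], "fingers": 1, "grip_force": 12}}

```text
clock: 1.1
tool_pos: [0.4579, -0.1678, 0.2386]
eef_rot: [0.782, 0.624, -0.0, -0.0]
contact_force: [1.2, -0.1, 0.3]
opening: 1.0
finger_force: 0.0
```

```bash
python3 - <<'E'
from h import *
np.set_printoptions(precision=4,suppress=True)
# hinge rod by ray to z=.168 ; bar ends at z=.114
print(plane("top",np.array([250,610])/3.3+130,np.array([120,205])/3.3+80,.172))
print(plane("top",np.array([255,463])/3.3+130,np.array([440,490])/3.3+80,.117))
# dial outer ring centre, ring bbox in crop: x 295..515, y 222..438
print(plane("top",np.array([405])/3.3+130,np.array([330])/3.3+80,.083))
E
```

```text
[[ 0.6883  0.1891  0.172 ]
 [ 0.6427 -0.0084  0.172 ]]
[[0.5203 0.1873 0.117 ]
 [0.4939 0.0695 0.117 ]]
[[0.5948 0.1074 0.083 ]]
```

Emit:
{"api": "step_arm", "payload": {"increments": [[[0.61,3.7,0],[0,0,0]],[[0.61,3.7,0],[0,0,0]],[[0.61,3.7,0],[0,0,0]],[[0.61,3.7,0],[0,0,0]],[[0.61,3.7,0],[0,0,0]],[[0.61,3.7,0],[0,0,0]],[[0.61,3.7,0],[0,0,0]],[[0.61,3.7,0],[0,0,0]],[[0,0,-2],[0,0,0]],[[0,0,-2],[0,0,0]]]}}

```text
clock: 2.1
tool_pos: [0.5066, 0.1284, 0.1984]
eef_rot: [0.782, 0.623, 0.001, -0.0]
contact_force: [1.0, -0.7, -0.5]
opening: 0.998
finger_force: 0.0
```

Emit:
{"api": "step_arm", "payload": {"increments": [[[0,0,-1.5],[0,0,0]],[[0,0,-1.5],[0,0,0]],[[0,0,-1.5],[0,0,0]],[[0,0,-1.5],[0,0,0]],[[0,0,-1.5],[0,0,0]],[[0,0,-1.5],[0,0,0]],[[0,0,-1.5],[0,0,0]],[[0,0,0],[0,0,0]],[[0,0,0],[0,0,0]],[[0,0,0],[0,0,0]]]}}

```text
clock: 3.1
tool_pos: [0.5045, 0.1263, 0.0935]
eef_rot: [0.783, 0.622, -0.002, -0.001]
contact_force: [-5.6, 1.7, -4.5]
opening: 0.997
finger_force: 2.6
```

Emit:
{"api": "step_arm", "payload": {"increments": [[[0,0,0],[0,0,0]],[[0,0,0],[0,0,0]],[[0,0,0],[0,0,0]],[[0,0,0],[0,0,0]],[[0,0,0],[0,0,0]],[[0,0,0],[0,0,0]],[[0,0,0],[0,0,0]],[[0,0,0],[0,0,0]],[[0,0,0],[0,0,0]],[[0,0,0],[0,0,0]]], "fingers": 0, "grip_force": 12}}

```text
clock: 4.1
tool_pos: [0.5064, 0.1265, 0.0937]
eef_rot: [0.783, 0.622, 0.0, 0.0]
contact_force: [0.6, 0.1, -0.3]
opening: 0.117
finger_force: 0.0
```

```bash
python3 - <<'E'
from plant import r
import cv2,numpy as np
p,d=r.snapshot("scene"); cv2.imwrite("pics/s2.png",cv2.resize(p[120:360,130:410,::-1],None,fx=2.4,fy=2.4))
# arc increments for bar from current angle to 60 deg, 20 rows
np.set_printoptions(precision=2,suppress=True)
s=r.get_state(); P=s["tool_pos"]; print(P)
ux=np.array([.9745,-.2245,0]); H=np.array([.6655,.0903,.168])
a0=np.arcsin((P[2]+.019-.168)/.172); print(np.degrees(a0),(H-P)@ux)
A=np.linspace(a0,np.radians(60),21); B=-np.cos(A)[:,None]*ux*.172+np.sin(A)[:,None]*np.array([0,0,.172]); print(np.diff(B,axis=0)*100)
E
```

```text
[0.51 0.13 0.09]
-18.74265263489117 0.1631749095290398
[[-0.33  0.08  1.13]
 [-0.26  0.06  1.15]
 [-0.18  0.04  1.17]
 [-0.1   0.02  1.18]
 [-0.02  0.    1.18]
 [ 0.06 -0.01  1.18]
 [ 0.14 -0.03  1.17]
 [ 0.22 -0.05  1.16]
 [ 0.29 -0.07  1.14]
 [ 0.37 -0.08  1.12]
 [ 0.44 -0.1   1.09]
 [ 0.51 -0.12  1.06]
 [ 0.58 -0.13  1.02]
 [ 0.65 -0.15  0.97]
 [ 0.71 -0.16  0.93]
 [ 0.77 -0.18  0.87]
 [ 0.83 -0.19  0.82]
 [ 0.88 -0.2   0.76]
 [ 0.93 -0.21  0.69]
 [ 0.98 -0.23  0.63]]
```

View pics/s2.png

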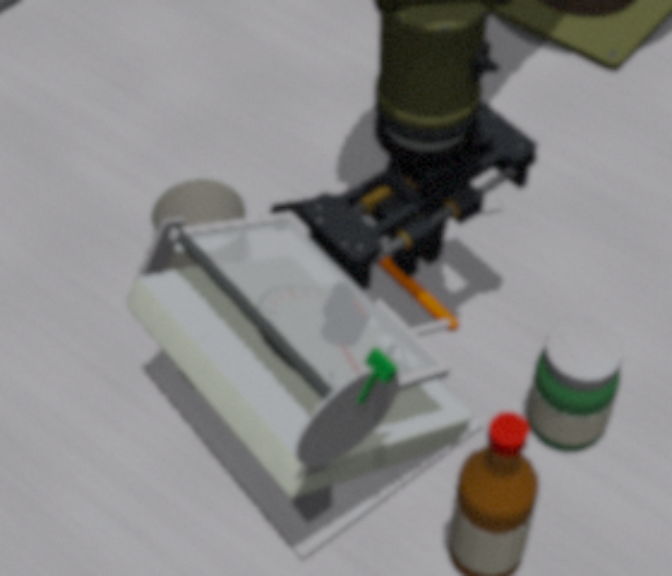

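The picture shows the fingers at the bar, around (400,240), but the opening of 0.117 is under the bar's 12 mm. The pane may have been pushed down during the descent, so I'll re-measure the bar.

```bash
cat >> h.py <<'E'
def snap(r,n):
    c=r.calibration(n); p,d=r.snapshot(n)
    np.savez(f"pics/{n}.npz",p=p,d=d,R=c["R"],t=c["t"],k=[c["fov_y"],c["cx"],c["cy"]]); return p
def orange(n):
    hsv=cv2.cvtColor(load(n)[0],cv2.COLOR_RGB2HSV); m=cv2.inRange(hsv,(8,170,90),(18,255,255)); m[:,:190]=0; m[:,:]*=1
    v,u=np.where(m>0); X=pts(n,u,v); k=(X[:,2]>.06)&(X[:,2]<.4)&(X[:,0]<.75)&(X[:,0]>.4)&(X[:,1]<.22)&(X[:,1]>.03); return X[k]
E
python3 - <<'E'
from h import *
from plant import r
np.set_printoptions(precision=4,suppress=True)
for n in("scene","top"):
    snap(r,n); X=orange(n); print(n,len(X)); 
    if len(X): print(X.min(0),np.median(X,0),X.max(0))
    ux=np.array([.9745,-.2245,0]); H=np.array([.6655,.0903,.168])
    if len(X): print(np.median((H-X)@ux), np.median(X[:,2]))
s=r.get_state(); print(s["opening"],s["finger_force"],s["contact_force"],s["tool_pos"])
E
```

```text
scene 141
[0.5154 0.1023 0.0824] [0.5266 0.1376 0.0901] [0.5386 0.187  0.0953]
0.14539292053244138 0.09009986392924167
top 0
0.002326472455091494 0.0 [ 0.0041  0.069  -0.2393] [0.5064 0.1265 0.0937]
```

The visor was pushed down to about -0.5 rad. The bar is now at z≈0.086, 151 mm in front of the hinge. I'll regrasp with a partial opening so the pane edge stays clear.

Emit:
{"api": "step_arm", "payload": {"increments": [[[0,0,1],[0,0,0]],[[0,0,1],[0,0,0]],[[0.3,0,1],[0,0,0]],[[0.3,-0.1,0],[0,0,0]],[[0.3,0,0],[0,0,0]],[[0.3,-0.1,0],[0,0,0]],[[0,0,0],[0,0,0]],[[0,0,0],[0,0,0]],[[0,0,0],[0,0,0]],[[0,0,0],[0,0,0]]], "fingers": 0.36}}

```text
clock: 5.25
tool_pos: [0.5182, 0.1246, 0.1236]
eef_rot: [0.783, 0.622, -0.0, -0.0]
contact_force: [-0.5, -0.0, 1.0]
opening: 0.36
finger_force: 0.0
```

Emit:
{"api": "step_arm", "payload": {"increments": [[[0,0,-0.8],[0,0,0]],[[0,0,-0.8],[0,0,0]],[[0,0,-0.8],[0,0,0]],[[0,0,-0.8],[0,0,0]],[[0,0,-0.7],[0,0,0]],[[0,0,-0.7],[0,0,0]],[[0,0,-0.6],[0,0,0]],[[0,0,0],[0,0,0]],[[0,0,0],[0,0,0]],[[0,0,0],[0,0,0]]]}}

```text
clock: 6.25
tool_pos: [0.5187, 0.1246, 0.072]
eef_rot: [0.783, 0.622, 0.0, 0.0]
contact_force: [0.1, -0.0, 0.4]
opening: 0.36
finger_force: 0.0
```

Emit:
{"api": "step_arm", "payload": {"increments": [[[0,0,0],[0,0,0]],[[0,0,0],[0,0,0]],[[0,0,0],[0,0,0]],[[0,0,0],[0,0,0]],[[0,0,0],[0,0,0]],[[0,0,0],[0,0,0]],[[0,0,0],[0,0,0]],[[0,0,0],[0,0,0]],[[0,0,0],[0,0,0]],[[0,0,0],[0,0,0]]], "fingers": 0, "grip_force": 15}}

```text
clock: 7.25
tool_pos: [0.5209, 0.1241, 0.0724]
eef_rot: [0.783, 0.622, 0.002, 0.001]
contact_force: [5.3, -2.3, 0.6]
opening: 0.128
finger_force: 15.0
```

```bash
python3 - <<'E'
from h import *
from plant import r
np.set_printoptions(precision=2,suppress=True)
s=r.get_state(); P=s["tool_pos"]; print(P*100,s["opening"],s["finger_force"],s["contact_force"])
ux=np.array([.9745,-.2245,0])
a0=-.49; A=np.linspace(a0,np.radians(60),31); B=-np.cos(A)[:,None]*ux*.172+np.sin(A)[:,None]*np.array([0,0,.172]); print(np.diff(B,axis=0)*100)
E
```

```text
[52.09 12.41  7.24] 0.12751315575656458 14.999825209379196 [ 5.3  -2.31  0.64]
[[-0.38  0.09  0.79]
 [-0.34  0.08  0.81]
 [-0.3   0.07  0.82]
 [-0.26  0.06  0.84]
 [-0.22  0.05  0.85]
 [-0.18  0.04  0.86]
 [-0.13  0.03  0.87]
 [-0.09  0.02  0.88]
 [-0.05  0.01  0.88]
 [-0.    0.    0.88]
 [ 0.04 -0.01  0.88]
 [ 0.09 -0.02  0.88]
 [ 0.13 -0.03  0.87]
 [ 0.17 -0.04  0.86]
 [ 0.21 -0.05  0.85]
 [ 0.26 -0.06  0.84]
 [ 0.3  -0.07  0.83]
 [ 0.34 -0.08  0.81]
 [ 0.38 -0.09  0.79]
 [ 0.42 -0.1   0.77]
 [ 0.46 -0.11  0.75]
 [ 0.49 -0.11  0.72]
 [ 0.53 -0.12  0.69]
 [ 0.56 -0.13  0.67]
 [ 0.59 -0.14  0.64]
 [ 0.63 -0.14  0.6 ]
 [ 0.66 -0.15  0.57]
 [ 0.68 -0.16  0.53]
 [ 0.71 -0.16  0.5 ]
 [ 0.73 -0.17  0.46]]
```

Gripped. Now the arc upward.

Emit:
{"api": "step_arm", "payload": {"increments": [[[-0.38,0.09,0.79],[0,0,0]],[[-0.34,0.08,0.81],[0,0,0]],[[-0.3,0.07,0.82],[0,0,0]],[[-0.26,0.06,0.84],[0,0,0]],[[-0.22,0.05,0.85],[0,0,0]],[[-0.18,0.04,0.86],[0,0,0]],[[-0.13,0.03,0.87],[0,0,0]],[[-0.09,0.02,0.88],[0,0,0]],[[-0.05,0.01,0.88],[0,0,0]],[[0,0,0.88],[0,0,0]]]}}

```text
clock: 8.25
tool_pos: [0.5006, 0.1288, 0.157]
eef_rot: [0.783, 0.622, 0.001, 0.001]
contact_force: [5.2, -0.5, -3.6]
opening: 0.128
finger_force: 15.1
```

Emit:
{"api": "step_arm", "payload": {"increments": [[[0.04,-0.01,0.88],[0,0,0]],[[0.09,-0.02,0.88],[0,0,0]],[[0.13,-0.03,0.87],[0,0,0]],[[0.17,-0.04,0.86],[0,0,0]],[[0.21,-0.05,0.85],[0,0,0]],[[0.26,-0.06,0.84],[0,0,0]],[[0.3,-0.07,0.83],[0,0,0]],[[0.34,-0.08,0.81],[0,0,0]],[[0.38,-0.09,0.79],[0,0,0]],[[0.42,-0.1,0.77],[0,0,0]]]}}

```text
clock: 9.25
tool_pos: [0.5253, 0.1228, 0.2403]
eef_rot: [0.783, 0.622, 0.002, 0.001]
contact_force: [12.0, -1.0, -11.2]
opening: 0.12
finger_force: 15.9
```

Emit:
{"api": "step_arm", "payload": {"increments": [[[0.46,-0.11,0.75],[0,0,0]],[[0.49,-0.11,0.72],[0,0,0]],[[0.53,-0.12,0.69],[0,0,0]],[[0.56,-0.13,0.67],[0,0,0]],[[0.59,-0.14,0.64],[0,0,0]],[[0.63,-0.14,0.6],[0,0,0]],[[0.66,-0.15,0.57],[0,0,0]],[[0.68,-0.16,0.53],[0,0,0]],[[0.71,-0.16,0.5],[0,0,0]],[[0,0,0],[0,0,0]]]}}

```text
clock: 10.25
tool_pos: [0.5766, 0.1104, 0.2954]
eef_rot: [0.783, 0.622, 0.0, 0.0]
contact_force: [7.4, -0.3, -8.9]
opening: 0.128
finger_force: 15.0
```

```bash
python3 - <<'E'
from h import *
from plant import r
np.set_printoptions(precision=4,suppress=True)
ux=np.array([.9745,-.2245,0]); H=np.array([.6655,.0903,.168])
for n in("scene","top"):
    p=snap(r,n); cv2.imwrite(f"pics/{n}3.png",p[:,:,::-1]); X=orange(n); print(n,len(X))
    if len(X): m=np.median(X,0); print(m, (H-m)@ux, m[2]-.168, np.degrees(np.arctan2(m[2]-.168,(H-m)@ux)))
s=r.get_state(); print(s["opening"],s["finger_force"],s["contact_force"],s["tool_pos"])
E
```

```text
scene 171
[0.5868 0.1387 0.3165] 0.08759566962895687 0.14845285649943638 59.45696621009787
top 12
[0.5834 0.1672 0.3146] 0.09724074986461599 0.14658522667262733 56.44076021681659
0.12351365005407142 14.986784979701042 [  7.821   -0.0588 -10.1771] [0.5766 0.1105 0.2954]
```

View pics/scene3.png

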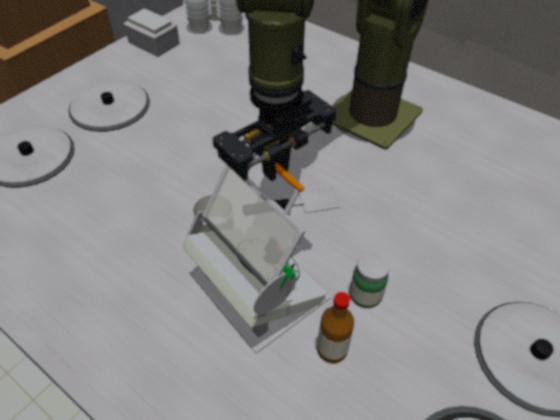

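The scene view shows the visor up at about 58° and the bystanders undisturbed. I'll nudge it slightly further, release, and lift off.

Emit:
{"api": "step_arm", "payload": {"increments": [[[0.3,-0.07,0.05],[0,0,0]],[[0.3,-0.07,0.05],[0,0,0]],[[0,0,0],[0,0,0]],[[0,0,0],[0,0,0]],[[0,0,0],[0,0,0]],[[0,0,0],[0,0,0]],[[0,0,0],[0,0,0]],[[0,0,0],[0,0,0]],[[0,0,0],[0,0,0]],[[0,0,0],[0,0,0]]]}}

```text
clock: 11.35
tool_pos: [0.5811, 0.1096, 0.2981]
eef_rot: [0.783, 0.622, -0.0, 0.0]
contact_force: [-4.4, -2.2, 0.1]
opening: 0.13
finger_force: 15.0
```

Emit:
{"api": "step_arm", "payload": {"increments": [[[0,0,0],[0,0,0]],[[0,0,0],[0,0,0]],[[0,0,0],[0,0,0]],[[0,0,0],[0,0,0]],[[0,0,0],[0,0,0]],[[0,0,1],[0,0,0]],[[0,0,1.5],[0,0,0]],[[0,0,1.5],[0,0,0]],[[0,0,1.5],[0,0,0]],[[0,0,1.5],[0,0,0]]], "fingers": 0.36}}

```text
clock: 12.35
tool_pos: [0.5816, 0.1101, 0.3695]
eef_rot: [0.783, 0.622, 0.001, 0.0]
contact_force: [-0.4, -0.5, -1.0]
opening: 0.361
finger_force: 0.0
```

Emit:
{"api": "step_arm", "payload": {"increments": [[[-4,0.92,0],[0,0,0]],[[-4,0.92,0],[0,0,0]],[[-4,0.92,0],[0,0,0]],[[-4,0.92,0],[0,0,0]],[[-2,0.5,0],[0,0,0]],[[0,0,0],[0,0,0]],[[0,0,0],[0,0,0]],[[0,0,0],[0,0,0]],[[0,0,0],[0,0,0]],[[0,0,0],[0,0,0]]], "fingers": 0}}

```text
clock: 13.35
tool_pos: [0.4022, 0.1515, 0.3678]
eef_rot: [0.783, 0.622, -0.0, -0.0]
contact_force: [-0.5, 0.1, 0.7]
opening: 0.002
finger_force: 0.0
```

```bash
python3 - <<'E'
from h import *
from plant import r
np.set_printoptions(precision=4,suppress=True)
ux=np.array([.9745,-.2245,0]); H=np.array([.6655,.0903,.168])
for n in("scene","top","wrist"):
    p=snap(r,n); cv2.imwrite(f"pics/{n}4.png",p[:,:,::-1]); X=orange(n); print(n,len(X))
    if len(X): m=np.median(X,0); print(m, (H-m)@ux, m[2]-.168, np.degrees(np.arctan2(m[2]-.168,(H-m)@ux)), X.min(0),X.max(0))
    if n=="top": cv2.imwrite("pics/t4c.png",cv2.convertScaleAbs(cv2.resize(p[90:250,150:390,::-1],None,fx=3.3,fy=3.3,interpolation=2),alpha=1.7))
s=r.get_state(); print(s["opening"],s["contact_force"],s["tool_pos"],r.calibration("wrist"))
E
```

```text
scene 255
[0.5871 0.1193 0.319 ] 0.08294018562498756 0.1509886507498668 61.2193897807031 [0.5702 0.0579 0.3147] [0.6013 0.1742 0.3235]
top 387
[0.5794 0.112  0.3188] 0.0888221714480402 0.1508370405027827 59.50779396303256 [0.5624 0.0537 0.3124] [0.5974 0.1739 0.3228]
wrist 912
[0.5696 0.0784 0.3201] 0.09079946678614499 0.15214770544111725 59.17188158440989 [0.5623 0.0542 0.3158] [0.5766 0.1165 0.3234]
0.0030717580130108025 [ 1.1679  0.499  -0.5101] [0.4017 0.1516 0.3679] {'fov_y': 65.54641638092934, 'cx': 281.89989173686797, 'cy': 203.64094438479117, 'R': array([[ 0.9741, -0.226 ,  0.001 ],
       [-0.2165, -0.9318,  0.2913],
       [-0.0649, -0.284 , -0.9566]]), 't': array([-0.357 ,  0.1504,  0.5837])}
```

View pics/t4c.png

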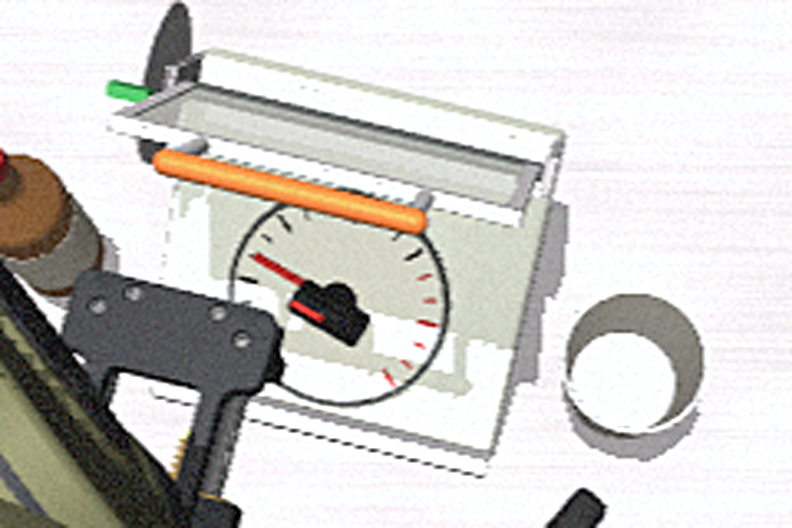

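View pics/wrist4.png

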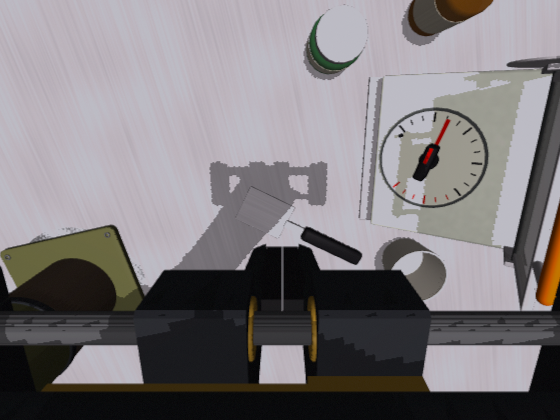

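Top view: the visor is at about 60°, the knob's bar runs (292,310)-(370,335) in the crop, and the red pointer tip is at about (258,257). Wrist view: dial around (435,158), knob (428,160), pointer tip (448,120). Next I'll locate the knob from depth.

```bash
cat >> h.py <<'E'
UX=np.array([.9745,-.2245,0]); UY=np.array([.2245,.9745,0]); T=np.radians(32)
N=-np.sin(T)*UX+np.cos(T)*np.array([0,0,1]); S=np.cos(T)*UX+np.sin(T)*np.array([0,0,1])  # S up the slope; right (seen from front) = -UY
def toface(X,C): Y=np.atleast_2d(X)-C; return np.stack([Y@-UY,Y@S,Y@N],1)*1000
E
python3 - <<'E'
from h import *
np.set_printoptions(precision=1,suppress=True)
C=np.array([.5948,.1074,.083])
for n,(u0,u1,v0,v1) in(("top",(215,290,150,215)),("wrist",(375,490,105,210))):
    p=load(n)[0]; v,u=np.mgrid[v0:v1,u0:u1]; v=v.ravel();u=u.ravel(); F=toface(pts(n,u,v),C); c=p[v,u].astype(int)
    inn=np.hypot(F[:,0],F[:,1])<70
    w=inn&(c.min(1)>110); print(n,"face height",np.median(F[w,2]),np.percentile(F[w,2],[10,90]))
    h0=np.median(F[w,2])
    k=inn&(F[:,2]>h0+39)&(F[:,2]<h0+48)&(c.max(1)<110); print("knob top",k.sum(),F[k].mean(0),F[k].min(0),F[k].max(0))
    if k.sum()>5:
        r,_,ang=cv2.minAreaRect(F[k,:2].astype('float32')),0,0; print(r)
    m=inn&(c[:,0]-c[:,1]>60)&(F[:,2]<h0+12); print("red low",m.sum()); 
    k,l,s,cc=cv2.connectedComponentsWithStats(m.reshape(v1-v0,-1).astype('uint8'))
    for i in range(1,k):
        if s[i,4]>5: 
            g=(l==i).ravel(); print(s[i,4],F[g].mean(0),F[g].min(0),F[g].max(0))
    # ring: dark low pixels at 55..75mm
    g=(c.max(1)<70)&(F[:,2]<h0+8)&(F[:,2]>h0-8)&(np.hypot(F[:,0],F[:,1])>50)
    if g.sum()>20: print("ring",g.sum(),cv2.fitEllipse(F[g,:2].astype('float32')))
E
```

```text
top face height -8.562830417103404 [-10.9  -6.6]
knob top 89 [-0.4 -5.5 31.8] [-24.1 -15.8  30.4] [18.5  8.1 34.9]
((-2.749727249145508, -4.54350471496582), (12.424673080444336, 44.21226501464844), 72.32366180419922)
red low 46
34 [-40.9   7.3  -4.3] [-55.2   1.4  -7.6] [-27.   13.   -0.6]
ring 195 ((-1.085226058959961, -5.37904691696167), (128.6405487060547, 131.04083251953125), 32.194522857666016)
wrist face height -7.521929386838987 [-9.3 -6.3]
knob top 231 [-1.7 -4.4 32.6] [-25.6 -15.5  31.5] [18.1  7.6 34.6]
((-3.59981632232666, -3.766580581665039), (12.746392250061035, 43.90357208251953), 73.22274780273438)
red low 143
103 [-41.4   8.4  -3.2] [-56.9   1.8  -6.8] [-24.8  14.9  -1. ]
12 [ 35.7 -42.8  -6.6] [ 32.1 -46.5  -8.4] [ 38.9 -38.9  -5.3]
6 [ 50.4 -18.   -6.2] [ 48.2 -18.9  -6.9] [ 53.2 -16.7  -5.2]
12 [52.9 -3.5 -6.5] [47.9 -4.5 -9.2] [57.5 -2.7 -4.4]
ring 531 ((-2.052487373352051, -2.495351791381836), (126.72940063476562, 131.56106567382812), 57.007503509521484)
```

```bash
cat > plan.py <<'E'
from h import *
from plant import r
from scipy.spatial.transform import Rotation as Ro
np.set_printoptions(precision=2,suppress=True)
C=np.array([.5948,.1074,.083]); AX=(-2.5,-4.3); H0=-9.
def pose(th,d,h,rad=26,tilt=40,yaw=None,sg=1):
    """th: bar tail angle (deg, face frame); d: tool centre behind the bar axis; h above face; mm"""
    t=np.radians(th); a=AX[0]+rad*np.cos(t)+d*np.sin(t); b=AX[1]+rad*np.sin(t)-d*np.cos(t)
    P=C+(-UY*a+S*b+N*(H0+h))/1000
    w=np.radians(th if yaw is None else yaw); tl=np.radians(tilt)
    z=np.sin(tl)*UX-np.cos(tl)*np.array([0,0,1]); y=-UY*np.cos(w)+S*np.sin(w); y-=z*(y@z); y/=np.linalg.norm(y); y*=sg
    return P,Ro.from_matrix(np.stack([np.cross(y,z),y,z],1))
def inc(p0,p1,n): 
    return (p1[0]-p0[0])*100/n, (p1[1]*p0[1].inv()).as_rotvec(degrees=True)/n
def cur(): s=r.get_state(); return s["tool_pos"],Ro.from_quat(s["eef_rot"])
E
python3 - <<'E'
from plan import *
print(r.get_state()["q"],cur()[0])
for sg in(1,-1):
    p=pose(-17.5,28,80,sg=sg); print(sg,p[0],inc(cur(),p,20))
E
```

```text
[-0.1   0.29 -0.49  1.91  0.16  0.99 -0.89] [0.4  0.15 0.37]
1 [0.52 0.11 0.12] (array([ 0.61, -0.21, -1.23]), array([ 1.51, -1.75, -5.11]))
-1 [0.52 0.11 0.12] (array([ 0.61, -0.21, -1.23]), array([-1.62, -1.39,  3.48]))
```

Emit:
{"api": "step_arm", "payload": {"increments": [[[0,-0.4,-1],[-3.24,-2.78,6.96]],[[0,-0.4,-1],[-3.24,-2.78,6.96]],[[0,-0.4,-1],[-3.24,-2.78,6.96]],[[0,-0.4,-1],[-3.24,-2.78,6.96]],[[0,-0.4,-1],[-3.24,-2.78,6.96]],[[0,-0.4,-1],[-3.24,-2.78,6.96]],[[0,-0.4,-1],[-3.24,-2.78,6.96]],[[0,-0.4,-1],[-3.24,-2.78,6.96]],[[0,-0.4,-1],[-3.24,-2.78,6.96]],[[0,-0.4,-1],[-3.24,-2.78,6.96]]]}}

```text
clock: 14.5
tool_pos: [0.4011, 0.1148, 0.2686]
eef_rot: [0.288, 0.902, -0.01, 0.32]
contact_force: [0.1, -0.6, -1.0]
opening: 0.007
finger_force: 0.0
```

```bash
python3 - <<'E'
from plan import *
print(r.get_state()["q"],cur()[0]*100)
p=pose(-17.5,28,80,sg=-1); q=pose(-17.5,28,20,sg=-1); print(p[0]*100,inc(cur(),p,10),inc(p,q,7))
E
```

```text
[-0.42  0.43 -0.65  2.55  1.53  0.89 -1.48] [40.11 11.48 26.86]
[52.29 10.97 12.26] (array([ 1.22, -0.05, -1.46]), array([ 0.02, -0.28,  0.54])) (array([ 0.44, -0.1 , -0.73]), array([0., 0., 0.]))
```

Emit:
{"api": "step_arm", "payload": {"increments": [[[1.22,-0.05,-1.46],[0.02,-0.28,0.54]],[[1.22,-0.05,-1.46],[0.02,-0.28,0.54]],[[1.22,-0.05,-1.46],[0.02,-0.28,0.54]],[[1.22,-0.05,-1.46],[0.02,-0.28,0.54]],[[1.22,-0.05,-1.46],[0.02,-0.28,0.54]],[[1.22,-0.05,-1.46],[0.02,-0.28,0.54]],[[1.22,-0.05,-1.46],[0.02,-0.28,0.54]],[[1.22,-0.05,-1.46],[0.02,-0.28,0.54]],[[1.22,-0.05,-1.46],[0.02,-0.28,0.54]],[[1.22,-0.05,-1.46],[0.02,-0.28,0.54]]]}}

```text
clock: 15.5
tool_pos: [0.5242, 0.1116, 0.1214]
eef_rot: [0.25, 0.907, 0.015, 0.339]
contact_force: [-0.0, 0.2, 0.4]
opening: 0.005
finger_force: 0.0
```

```bash
python3 - <<'E'
from plan import *
print(r.get_state()["q"],cur()[0]*100)
p=pose(-17.5,28,20,sg=-1); print(p[0]*100,inc(cur(),p,8))
snap(r,"scene");cv2.imwrite("pics/s5.png",cv2.resize(load("scene")[0][110:350,150:410,::-1],None,fx=2.4,fy=2.4))
E
```

```text
[-0.22  0.92 -0.62  2.47  2.13  1.17 -1.68] [52.42 11.16 12.14]
[55.39 10.26  7.18] (array([ 0.37, -0.11, -0.62]), array([-0.06, -0.02,  0.04]))
```

View pics/s5.png

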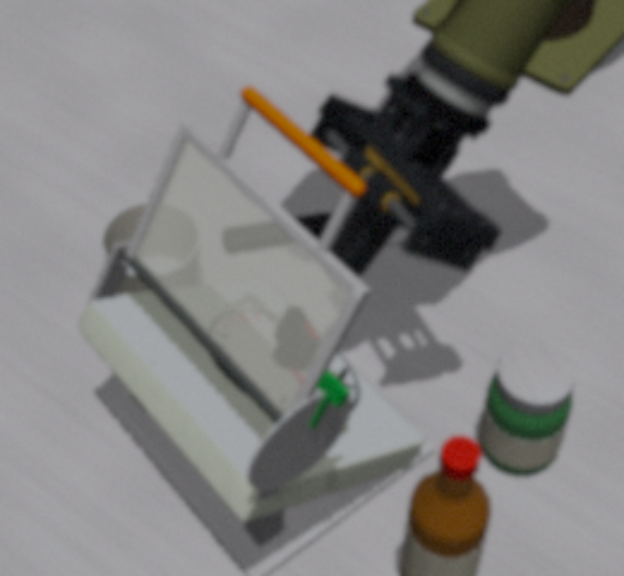

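The gripper sits in front of the visor, clear of it, and everything is in place. I'll descend beside the knob's tail.

Emit:
{"api": "step_arm", "payload": {"increments": [[[0.37,-0.11,-0.62],[0,0,0]],[[0.37,-0.11,-0.62],[0,0,0]],[[0.37,-0.11,-0.62],[0,0,0]],[[0.37,-0.11,-0.62],[0,0,0]],[[0.37,-0.11,-0.62],[0,0,0]],[[0.37,-0.11,-0.62],[0,0,0]],[[0.37,-0.11,-0.62],[0,0,0]],[[0.37,-0.11,-0.62],[0,0,0]],[[0,0,0],[0,0,0]],[[0,0,0],[0,0,0]]]}}

```text
clock: 16.55
tool_pos: [0.5528, 0.1025, 0.0725]
eef_rot: [0.25, 0.907, 0.015, 0.339]
contact_force: [-0.2, -0.3, -0.2]
opening: 0.006
finger_force: 0.0
```

```bash
python3 - <<'E'
from plan import *
s=r.get_state();print(s["q"],cur()[0]*100,s["contact_force"])
p0=cur(); 
for th,d in((-17.5,16),(-5,15),(7.5,15),(20,15),(32.5,15),(45,14),(48,14)):
    p=pose(th,d,20,sg=-1); print(th,*inc(p0,p,2)); p0=p
E
```

```text
[-0.17  1.04 -0.58  2.41  2.23  1.2  -1.67] [55.28 10.25  7.25] [-0.18 -0.26 -0.24]
-17.5 [ 0.49 -0.28  0.27] [-0.22 -0.12  0.16]
-5 [ 0.19 -0.28  0.16] [-3.88  0.89  4.74]
7.5 [ 0.2  -0.21  0.15] [-3.88  0.89  4.74]
20 [ 0.24 -0.15  0.17] [-3.88  0.89  4.75]
32.5 [ 0.26 -0.08  0.17] [-3.89  0.9   4.76]
45 [0.32 0.01 0.19] [-3.91  0.9   4.78]
48 [0.07 0.01 0.04] [-0.94  0.22  1.15]
```

Emit:
{"api": "step_arm", "payload": {"increments": [[[0.49,-0.28,0.27],[0,0,0]],[[0.49,-0.28,0.27],[0,0,0]],[[0.19,-0.28,0.16],[-3.88,0.89,4.74]],[[0.19,-0.28,0.16],[-3.88,0.89,4.74]],[[0.2,-0.21,0.15],[-3.88,0.89,4.74]],[[0.2,-0.21,0.15],[-3.88,0.89,4.74]],[[0.24,-0.15,0.17],[-3.88,0.89,4.75]],[[0.24,-0.15,0.17],[-3.88,0.89,4.75]],[[0,0,0],[0,0,0]],[[0,0,0],[0,0,0]]]}}

```text
clock: 17.55
tool_pos: [0.5745, 0.0838, 0.0877]
eef_rot: [-0.051, 0.939, -0.095, 0.325]
contact_force: [-5.0, -0.1, 1.5]
opening: 0.001
finger_force: 1.8
```

```bash
python3 - <<'E'
from plan import *
s=r.get_state();print(s["q"],cur()[0]*100,s["contact_force"],s["moment"])
p0=pose(20,15,20,sg=-1); print(p0[0]*100); print(inc(cur(),p0,1))
p=snap(r,"scene");cv2.imwrite("pics/s6.png",cv2.resize(p[110:350,150:410,::-1],None,fx=2.4,fy=2.4))
E
```

```text
[-0.23  0.96 -0.37  2.37  2.33  1.01 -1.08] [57.45  8.38  8.77] [-4.98 -0.15  1.55] [ 0.16  1.1  -0.17]
[57.52  8.41  8.73]
(array([ 0.07,  0.04, -0.04]), array([-0.34, -0.29,  0.55]))
```

View pics/s6.png

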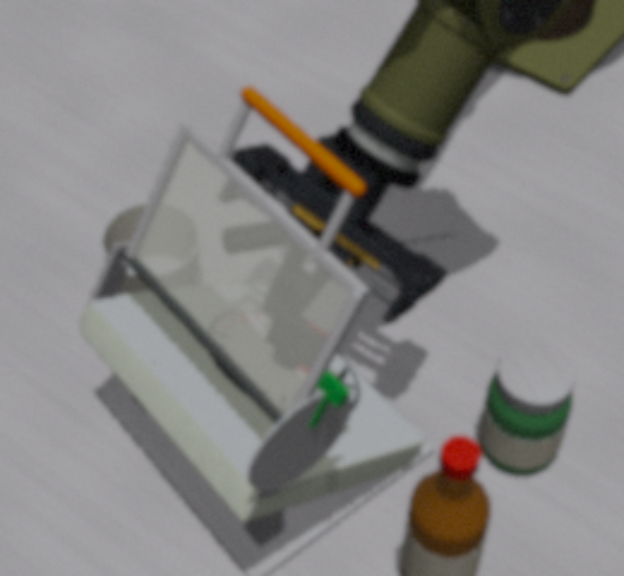

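The tool is pushing with 5 N and the visor hasn't moved. I'll carry on to the stop.

Emit:
{"api": "step_arm", "payload": {"increments": [[[0.26,-0.08,0.17],[-3.88,0.89,4.75]],[[0.26,-0.08,0.17],[-3.88,0.89,4.75]],[[0.32,0.01,0.19],[-3.9,0.9,4.78]],[[0.32,0.01,0.19],[-3.9,0.9,4.78]],[[0,0,0],[0,0,0]],[[0,0,0],[0,0,0]],[[0,0,0],[0,0,0]],[[0,0,0],[0,0,0]],[[0,0,0],[0,0,0]],[[0,0,0],[0,0,0]]]}}

```text
clock: 18.6
tool_pos: [0.5851, 0.0813, 0.0941]
eef_rot: [-0.252, 0.907, -0.164, 0.296]
contact_force: [-5.6, -2.0, 1.2]
opening: 0.008
finger_force: 2.9
```

```bash
python3 - <<'E'
from plan import *
s=r.get_state();print(s["q"],cur()[0]*100,s["contact_force"],s["moment"])
p0=pose(45,14,20,sg=-1); print(inc(cur(),p0,1))
# push direction: anticlockwise tangent at 45
print("tangent",(-UY*-.707+S*.707), "push force", s["contact_force"]@(UY*.707+S*.707))
E
```

```text
[-0.3   0.92 -0.23  2.35  2.4   0.9  -0.71] [58.51  8.13  9.41] [-5.65 -2.02  1.17] [-0.17  1.43 -0.38]
(array([0.17, 0.15, 0.05]), array([-0.2 , -0.37,  0.69]))
tangent [0.74 0.55 0.37] push force -4.878667650695365
```

Emit:
{"api": "step_arm", "payload": {"increments": [[[0.15,0.11,0.07],[0,0,0]],[[0.15,0.11,0.07],[0,0,0]],[[0,0,0],[0,0,0]],[[0,0,0],[0,0,0]],[[0,0,0],[0,0,0]],[[0,0,0],[0,0,0]],[[0,0,0],[0,0,0]],[[0,0,0],[0,0,0]],[[0,0,0],[0,0,0]],[[0,0,0],[0,0,0]]]}}

```text
clock: 19.6
tool_pos: [0.5853, 0.0814, 0.0943]
eef_rot: [-0.251, 0.908, -0.165, 0.293]
contact_force: [-11.3, -4.4, 1.4]
opening: 0.008
finger_force: 5.4
```

The tool has stalled while the force doubled, which means the hard stop. I'll back off, withdraw along the knob axis and check.

Emit:
{"api": "step_arm", "payload": {"increments": [[[0.15,0.11,0.07],[0,0,0]],[[0,0,0],[0,0,0]],[[0,0,0],[0,0,0]],[[0,0,0],[0,0,0]],[[-0.4,-0.3,-0.2],[0,0,0]],[[-0.5,-0.35,-0.2],[0,0,0]],[[-0.5,-0.35,-0.2],[0,0,0]],[[0,0,0],[0,0,0]],[[-0.7,0.15,0.9],[0,0,0]],[[-0.7,0.15,0.9],[0,0,0]]]}}

```text
clock: 20.6
tool_pos: [0.5633, 0.0795, 0.1097]
eef_rot: [-0.252, 0.906, -0.164, 0.299]
contact_force: [-1.0, -0.1, 0.0]
opening: 0.002
finger_force: 0.0
```

Emit:
{"api": "step_arm", "payload": {"increments": [[[-1.2,0.27,1.4],[0,0,0]],[[-1.2,0.27,1.4],[0,0,0]],[[-1.2,0.27,1.4],[0,0,0]],[[-1.5,0.27,1.4],[0,0,0]],[[-1.5,0.27,1.4],[0,0,0]],[[-2,0.4,1],[0,0,0]],[[-2,0.4,1],[0,0,0]],[[-2,0.4,1],[0,0,0]],[[0,0,0],[0,0,0]],[[0,0,0],[0,0,0]]]}}

```text
clock: 21.6
tool_pos: [0.4817, 0.1131, 0.1767]
eef_rot: [-0.256, 0.905, -0.16, 0.301]
contact_force: [0.4, -0.0, -0.2]
opening: 0.004
finger_force: 0.0
```

```bash
python3 - <<'E'
from plan import *
s=r.get_state();print(s["q"],cur()[0]*100,s["contact_force"])
H=np.array([.6655,.0903,.168])
for n in("scene","top"):
    p=snap(r,n); X=orange(n)
    if len(X): m=np.median(X,0); print(n,len(X),m, np.degrees(np.arctan2(m[2]-.168,(H-m)@UX)))
p=load("top")[0]; cv2.imwrite("pics/t7.png",cv2.convertScaleAbs(cv2.resize(p[90:340,130:390,::-1],None,fx=2.4,fy=2.4,interpolation=2),alpha=1.7))
v,u=np.mgrid[150:215,215:290]; v=v.ravel();u=u.ravel(); F=toface(pts("top",u,v),C); c=p[v,u].astype(int)
k=(np.hypot(F[:,0],F[:,1])<30)&(F[:,2]>30)&(F[:,2]<38)&(c.max(1)<110)
if k.sum()>9: print(k.sum(),cv2.minAreaRect(F[k,:2].astype('float32')))
m=(np.hypot(F[:,0]+25,F[:,1]+25)<50)&(c[:,0]-c[:,1]>50)&(F[:,2]<5)&(F[:,0]<0)
if m.sum(): print("pointer",m.sum(),F[m].mean(0),np.degrees(np.arctan2(F[m,1].mean()+4.3,F[m,0].mean()+2.5))%360)
E
```

```text
[-0.14  0.85 -0.93  2.56  1.9   1.3  -0.52] [48.17 11.31 17.67] [ 0.39 -0.03 -0.15]
scene 257 [0.59 0.12 0.32] 61.17577162512215
```

View pics/t7.png

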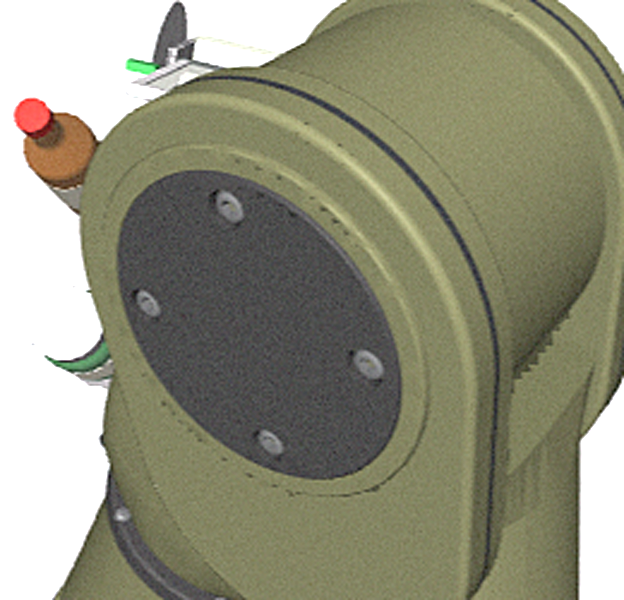

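The arm blocks the top view here, so I'll use the wrist camera numerically.

```bash
cat > chk.py <<'E'
from plan import *
import sys
n=sys.argv[1]; p=snap(r,n); v,u=np.mgrid[0:420,0:560]; v=v.ravel();u=u.ravel(); F=toface(pts(n,u,v),C); c=p[v,u].astype(int)
k=(np.hypot(F[:,0],F[:,1])<30)&(F[:,2]>29)&(F[:,2]<38)&(c.max(1)<110)
if k.sum()>9: print(k.sum(),cv2.minAreaRect(F[k,:2].astype('float32')))
m=(np.hypot(F[:,0],F[:,1])<62)&(c[:,0]-c[:,1]>50)&(F[:,2]<5)&(F[:,2]>-9)&(F[:,0]<0)
print("pointer",m.sum())
if m.sum(): print(F[m].mean(0),np.degrees(np.arctan2(F[m,1].mean()+4.3,F[m,0].mean()+2.5))%360)
E
python3 chk.py wrist; python3 chk.py scene
```

```text
655 ((-3.1015892028808594, -4.317535400390625), (44.74518585205078, 13.841532707214355), 44.917171478271484)
pointer 185
[-31.35 -31.46  -3.44] 223.26731158913046
pointer 5
[-41.37 -38.78  -4.3 ] 221.57622706747063
```

The bar reads 44.9°, putting the pointer at 225°, which is the 7:30 stop. The visor reading hasn't changed and the arm is clear, so I'm handing in.

```bash
python3 -c "
from plant import r
print(r.finish_job())"
```

```text
the job is handed in; nothing more can be done
None
```

I handed the job in, with no verdict returned: the visor stands by itself at about 60°, the red pointer measures at its zero stop (hard stop felt), and I saw no bystander move, though I did not measure them at the end.

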